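Unlock and pull out the Morse key's sled

TASK

The Morse key sits on a sled that is locked at the back of its slide by a spring pin. Lift that pin by its T grip, give it a quarter turn so that it rests in its notch and stays up when you let go, and then pull the key's sled forward, towards the robot, all the way to the end of its slide. Leave the pin parked up, and leave the speaker's sled and its pin as they are.

Things in the scene. Friction and masses are not known exactly. Their poses are not given: they have to be found in the camera images.
- key_tee_grip (a point): Centre of the black T grip on the spring pin locking the Morse key's sled: a bar 46 mm long (x axis, along the slide when home), 10 mm thick (y), 14 mm tall, 105 mm above the desk when home. Pinch it from above across its thickness. Its 8 mm stem is bare for 26 mm below the bar, down to a square slotted steel block 28 mm wide on a bracket. The slide is fixed, turned at most 12 degrees.
- key_pin (a joint): Lift of that pin, m: 0 home (sled locked), 0.013 parked in the rest notch across the block, 0.017 on the block's top, 0.032 upper stop. The spring pulls down with 6 N at home, 12 N at the upper stop. A cross bar on the stem, parallel to the grip, lies in the block's slot when home, so the grip turns only when lifted more than 0.017; let down after a quarter turn it stays up.
- key_tee (a joint): Turn of that pin's grip, rad, anticlockwise seen from above: 0 in the slot (as at the start), +1.57 or -1.57 over the rest notch (either will do; the notch takes it to within about 15 degrees), stops at +-1.8.
- key_pull (a point): Centre of the grip bar of the U-shaped steel handle on the front of the Morse key's sled: 60 mm wide (y axis), 10 mm thick (x), 14 mm tall, 103 mm above the desk; pinch it from above across its thickness. The sled slides along -x of this point, towards the robot, with about 3 N. When home it is 55 mm nearer the robot than the pin and 72 mm to its right. The key behind it is lower (62 mm).
- key_sled (a joint): Travel of the Morse key's sled, m: 0 home (2 mm of play while locked), 0.10 at the front stop.
- speaker_tee_grip (a point): Centre of the same kind of T grip on the other, equal slide, whose sled carries a black box speaker 80 mm wide (top 82 mm above the desk) instead of a key. The two slides stand side by side, 0.3 to 0.5 m apart, either one on the left. To be left alone.
- speaker_pull (a point): Centre of the same kind of pull handle on the speaker's sled. To be left alone.

How it is judged:
By the outcome, as a careful person would: the job done as asked, in the order asked, and still so for the second after the job is handed in, with the robot touching nothing.
It also fails if it takes over 50 s, if anything falls off the work surface, if the arm or the gripper's body presses on something with over 40 N, if the wrist force passes 120 N, or if a joint passes its speed limit or range.

ROBOT

A 6-joint arm with a two-finger parallel gripper is mounted at the origin on the work surface. World frame = base frame: x ahead of the robot, y to its left, z up, the work surface at z = 0. Lengths are in mm, angles in degrees, forces in N, time in s.
With the tool pointing down it reaches from about 300 to 850 mm from the base axis. Payload 4.2 kg.
Tool frame: the origin (TCP) lies on the centre line of the jaws, within the pads' length; the fingertips stand 14 mm ahead of it and the grasp point (between the pads) lies 5 mm behind it; z points along the fingers, y is the line along which they close (so a half turn about z gives the same grasp; the last joint's range is limited). The gripper opens to 91 mm and grips with 3 to 60 N. Pads are 32 mm wide; open, the fingers measure 118 mm over their backs; the gripper's body (76 mm by 178 mm) begins 60 mm behind the grasp point.
Start: joints at [-71.677, 18.312, 89.639, -0, 72.044, -1.146], TCP at [191.65, -542.137, 227.976] pointing down, gripper open.
Joint ranges: [-177.97, 177.97], [-48.28, 115.42], [12.27, 149.76], [-77.06, 257.06], [2.81, 150.46], [-146.56, 146.56]. Speed limits (degrees/s): [147.25, 147.25, 180, 180, 180, 180].

INTERFACE

Orientations are given as [roll, pitch, yaw] about the fixed x, y, z axes, in that order (R = Rz(yaw) Ry(pitch) Rx(roll)).
In Python, from workcell import env gives the robot as it stands.
- The arm moves only by the tool arm_command, never from a script. Its argument "motion" is a list of rows, each an object with "offset": the shift along the tool's x, y, z in m, a list of three; "spin": the turn about the tool's z in rad. In form: [{"offset": [tx, ty, tz], "spin": spin}, ...]. A call has 1 to 5 rows; each row shifts and turns the commanded pose from where the row before left it, along the tool's axes as they then stand; what a row does not reach is not made up. A row lasts 1/8 s, in which the tool goes at most 62.5 mm and 10.7 degrees, less where a joint would pass 70% of its speed; a pose out of reach is approached as far as the arm can. A call with a gripper value outside its range is refused whole. "jaw" is the finger opening in m, from 0 to 0.0912, set as the call begins (left out, the last holds). The fingers move at their own pace and stop on an object; "newtons" is the grip in N (left out, the last holds). Time passes only in rows, so rows that do not move let the fingers close. It gives the time, the measured TCP pose, the force, the opening and the grip force at its end, in the units of the state.
- env.state(): the state, without advancing time (a new reading comes with each control period).
- env.grab_frame(name): name is "side" or "top" or "wrist"; returns (picture, depth): 400x640x3 uint8, blue, green, red; 400x640 float32, mm along the optical axis (not along the pixel's ray), 0 where there is no reading.
- env.camera_model(name): a dict with "fx", "fy", "cx", "cy" (pixels), "k1" (the pictures are not rectified: a ray, as slopes to the right and down, at radius r is drawn at 1 + k1 r^2 times it, then the intrinsics apply), "eye" and "rotation" of the camera in the world; the wrist camera has in their place "hand_eye" (4x4, takes a point from camera to tool coordinates, whose origin is the TCP and whose axes are the flange's). Camera axes: x right, y down, z forward; pixel columns grow to the right and rows downward; lengths in mm; the calibration is good to about 2 mm. A picture is of the moment at which its call begins: read the wrist's pose just before it. camera_model takes no time and is no camera call.
- env.job_done(): hands the job in; it is judged then, once.
Trained networks look in the newest picture that a camera, given by its name, has taken for a name from the list of things; names that differ only in an ending like _2 or _b are one class to them, and where a whole thing is asked for, a point or a joint stands for the part that bears it (a point fixed in the world has none). Each returns a list of dicts, best first, with "score" (0 to 1); they miss things now and then, are a little off and sometimes report something else, mostly with a low value. They report only what shows in the picture. A call takes as long as a camera call.
- env.boxes_of(camera, target): "bbox" ([left, top, right, bottom] in pixels, round what is visible of it).
- env.pinpoint(camera, target): "location" ([column, row] in pixels: a listed point, or the origin of a listed thing).
The state is a dict: "time_s": time; "qpos": joint angles; "qvel": joint speeds; "effort": joint torques, N m; "ee_pos": TCP position; "ee_rot": TCP orientation; "force": force on the tool from outside, world axes, zero at the start; "torque": the same for the moment, N m; "gripper_width": finger opening in mm; "gripper_force": force on a finger pad.
Only numpy, scipy, OpenCV 4.12 (cv2) and the standard library are available. Lean on these libraries where they do the work, as an engineer would, in place of code of your own. Each camera call takes 0.05 s, during which the arm holds its last target. There are 200 camera calls.

## Working session

There is one attempt and no reset: what is moved stays moved. The work goes in short steps, Python scripts to look and compute and a tool call to move; the robot and the scene stay as the last step left them, time stands still between calls to the robot, and variables do not carry over. Pictures are saved under pics/ and viewed, at most 10 in all, crops included, and the job is handed in when it is done.

Besides the shell and the picture viewer there is one more tool, called by a JSON object that holds its "method" and its "body". arm_command: Moves the arm, as the interface text tells. Its arguments: {"type":"object","properties":{"motion":{"type":"array"},"jaw":{"type":"number"},"newtons":{"type":"number"}},"required":["motion"]}

```bash
mkdir -p pics; ls; cat > h.py <<'E'
import numpy as np, cv2
from scipy.spatial.transform import Rotation as R
from workcell import env
def ray(cam,uv):
    m=env.camera_model(cam)
    d=np.array([(uv[0]-m['cx'])/m['fx'],(uv[1]-m['cy'])/m['fy']]); s=d.copy()
    for _ in range(20): s=d/(1+m['k1']*(s@s))
    v=np.array([s[0],s[1],1.])
    if 'eye' in m: return np.array(m['eye']),np.array(m['rotation'])@v
    H=np.array(m['hand_eye']); st=env.state()
    Rt=R.from_euler('xyz',st['ee_rot'],degrees=True).as_matrix()
    return Rt@H[:3,3]+st['ee_pos'],Rt@H[:3,:3]@v
def atz(cam,uv,z):
    e,d=ray(cam,uv); return e+d*(z-e[2])/d[2]
def depthpt(cam,uv,D):
    e,d=ray(cam,uv); c,r=int(round(uv[0])),int(round(uv[1]))
    w=D[max(r-2,0):r+3,max(c-2,0):c+3]; w=w[w>0]
    return e+d*np.median(w) if w.size else None
Z=dict(key_tee_grip=105,key_pull=103,speaker_tee_grip=105,speaker_pull=103)
E
python3 - <<'E'
from h import *
s=env.state();print({k:np.round(v,2) for k,v in s.items()})
for cam in('top','side'):
    im,D=env.grab_frame(cam);cv2.imwrite(f'pics/{cam}1.png',im)
    for n,z in Z.items():
        for p in env.pinpoint(cam,n)[:2]:
            uv=p['location'];print(cam,n,round(p['score'],2),np.round(uv),np.round(atz(cam,uv,z)),depthpt(cam,uv,D).round() if depthpt(cam,uv,D) is not None else None)
E
```

```text
pics
{'time_s': np.float64(0.0), 'qpos': array([-71.68,  18.35,  89.71,  -0.  ,  72.04,  -1.14]), 'qvel': array([ 0.07, -0.02, -0.02, -0.14,  0.02, -0.  ]), 'effort': array([  0.  , -41.25, -23.2 ,   0.07,   0.05,  -0.  ]), 'ee_pos': array([ 191.49, -541.66,  227.11]), 'ee_rot': array([-179.9 ,   -0.  ,   19.47]), 'force': array([-0.21,  0.73,  0.13]), 'torque': array([ 0.  , -0.03, -0.03]), 'gripper_force': np.float64(0.0), 'gripper_width': np.float64(91.46)}Traceback (most recent call last):
  File "<stdin>", line 7, in <module>
  File "h.py", line 14, in atz
    e,d=ray(cam,uv); return e+d*(z-e[2])/d[2]
                                         ~^^^
IndexError: invalid index to scalar variable.
```

```bash
python3 -c "
from h import *
for c in('top','side','wrist'):print(env.camera_model(c))"
```

```text
{'fx': 437.3424275533347, 'fy': 437.3424275533347, 'cx': 320.61099704779497, 'cy': 199.29987312701505, 'k1': -0.0010245433357289205, 'eye': array([ 427.32039278,    8.25636618, 1035.86096533]), 'rotation': array([-169.46934757,   -0.9289877 ,  -88.47888308])}
{'fx': 419.0284332805732, 'fy': 419.0284332805732, 'cx': 326.12461114252477, 'cy': 197.20488074068913, 'k1': -0.06278723829557205, 'eye': array([ 209.37875309, -383.72171426,  662.28759985]), 'rotation': array([-137.37897871,   -0.91899111,  -43.18936788])}
{'fx': 279.76014944837385, 'fy': 279.76014944837385, 'cx': 323.593741925892, 'cy': 202.39190576473456, 'k1': -0.0017858654961148775, 'hand_eye': array([[ 1.06812992e-04, -9.69461164e-01, -2.45244856e-01,
         6.83481935e+01],
       [ 9.99999047e-01,  4.41143534e-04, -1.30831953e-03,
        -1.28796693e+00],
       [ 1.37655316e-03, -2.45244482e-01,  9.69460288e-01,
        -1.56401680e+02],
       [ 0.00000000e+00,  0.00000000e+00,  0.00000000e+00,
         1.00000000e+00]])}
```

View pics/top1.png

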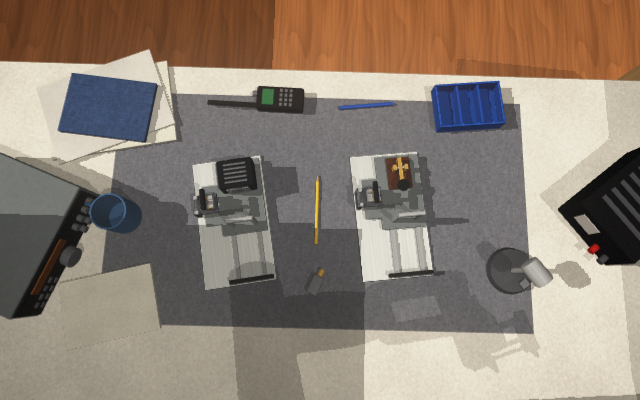

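The top view shows two slides: the speaker one on the left (about col 235, row 215), the key one on the right (key at 400,172; its pin near 370,192).

```bash
sed -i "s/np.array(m\['rotation'\])@v/R.from_euler('xyz',m['rotation'],degrees=True).as_matrix()@v/" h.py
python3 - <<'E'
from h import *
for cam in('top','side'):
    im,D=env.grab_frame(cam);cv2.imwrite(f'pics/{cam}2.png',im)
    for n,z in Z.items():
        for p in env.pinpoint(cam,n)[:2]:
            uv=p['location'];d=depthpt(cam,uv,D);print(cam,n,round(p['score'],2),np.round(uv),np.round(atz(cam,uv,z)),None if d is None else d.round())
im=cv2.imread('pics/top2.png')[140:290,340:450]
cv2.imwrite('pics/top2c.png',cv2.resize(im,None,fx=4,fy=4,interpolation=2))
E
```

```text
top key_tee_grip 0.7 [375. 189.] [ 627. -120.  105.] [ 626. -119.  112.]
top key_pull 0.75 [414. 213.] [ 577. -205.  103.] [ 576. -204.  110.]
top speaker_tee_grip 0.64 [200. 200.] [590. 258. 105.] [589. 256. 111.]
top speaker_pull 0.92 [238. 220.] [551. 173. 103.] [550. 171. 109.]
side key_tee_grip 0.53 [390. 216.] [ 619. -122.  105.] [ 614. -126.  112.]
side key_pull 0.79 [410. 258.] [ 577. -202.  103.] [ 572. -204.  110.]
side speaker_tee_grip 0.59 [249. 124.] [591. 254. 105.] [587. 247. 111.]
side speaker_pull 0.77 [255. 151.] [549. 175. 103.] [547. 173. 106.]
```

View pics/top2c.png

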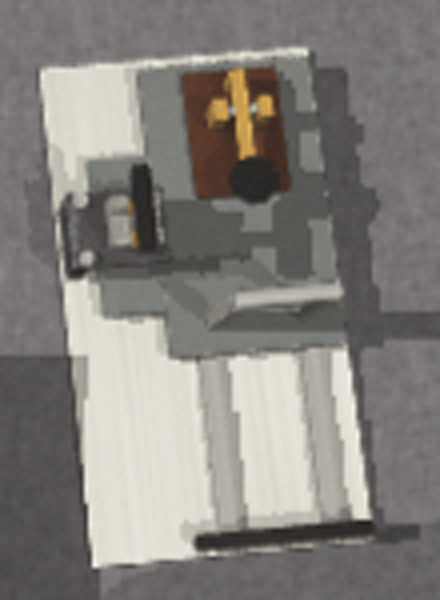

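View pics/side2.png

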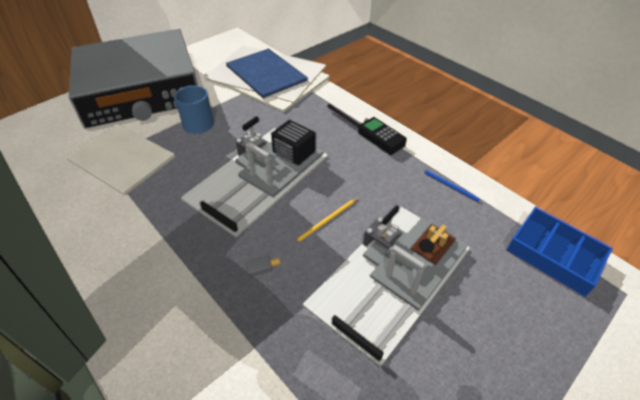

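The key's slide (top crop) shows the black T bar at about px (376,192), handle bar at (411,214), slide yaw roughly +7°. The side view agrees. I'll check the lamp-like thing's height on the way.

```bash
python3 - <<'E'
from h import *
im,D=env.grab_frame('top')
for uv in[(510,270),(537,272),(520,265),(575,270),(590,215),(485,105),(450,330),(505,320)]:
    print(uv,depthpt('top',uv,D).round())
for uv,z in[((375.7,192),112),((411,214),110)]:print(atz('top',uv,z).round())
# max height along the corridor
ys,xs=np.mgrid[150:390:3,340:560:3]
P=[depthpt('top',(x,y),D) for x,y in zip(xs.ravel(),ys.ravel())]
P=np.array([p for p in P if p is not None]);P=P[P[:,2]>115];print(len(P),P.min(0),P.max(0))
E
```

```text
(510, 270) [ 463. -443.   26.]
(537, 272) [ 457. -447.  140.]
(520, 265) [ 475. -467.   24.]
(575, 270) [ 468. -608.    0.]
(590, 215) [ 585. -595.   96.]
(485, 105) [ 872. -410.    5.]
(450, 330) [ 324. -308.    1.]
(505, 320) [ 350. -436.    1.]
[ 619. -121.  112.]
[ 573. -197.  110.]Traceback (most recent call last):
  File "<stdin>", line 8, in <module>
  File "h.py", line 16, in depthpt
    e,d=ray(cam,uv); c,r=int(round(uv[0])),int(round(uv[1]))
        ~~~^^^^^^^^
  File "h.py", line 5, in ray
    m=env.camera_model(cam)
ValueError: time passes only in moves, steps and waits
```

{"method": "arm_command", "body": {"motion": [{"offset":[0.052,-0.023,0],"spin":0},{"offset":[0.052,-0.023,0],"spin":0},{"offset":[0.052,-0.023,0],"spin":0},{"offset":[0.052,-0.023,0],"spin":0},{"offset":[0.052,-0.023,0],"spin":0}]}}

```text
time_s: 1.27
ee_pos: [399.7, -345.8, 228.2]
ee_rot: [180.0, -0.0, 19.5]
force: [0.6, 1.0, -0.3]
gripper_width: 91.2
gripper_force: 0.0
```

{"method": "arm_command", "body": {"motion": [{"offset":[0.052,-0.023,0],"spin":0},{"offset":[0.052,-0.023,0],"spin":0},{"offset":[0.052,-0.023,0],"spin":0},{"offset":[0.052,-0.023,0],"spin":0.11},{"offset":[0.052,-0.023,0],"spin":0.115}], "jaw": 0.05}}

```text
time_s: 1.9
ee_pos: [610.4, -155.2, 228.2]
ee_rot: [180.0, -0.0, 6.4]
force: [1.3, -1.3, -0.2]
gripper_width: 50.4
gripper_force: 0.0
```

{"method": "arm_command", "body": {"motion": [{"offset":[0,0,0],"spin":0},{"offset":[0,0,0],"spin":0}]}}

```text
time_s: 2.15
ee_pos: [608.8, -156.8, 227.6]
ee_rot: [180.0, 0.1, 6.6]
force: [-0.4, 0.5, -0.9]
gripper_width: 49.8
gripper_force: 0.0
```

```bash
cat > look.py <<'E'
from h import *
import sys
im,D=env.grab_frame('wrist');cv2.imwrite(f'pics/{sys.argv[1]}.png',im)
s=env.state();print(s['time_s'],np.round(s['ee_pos'],1),np.round(s['ee_rot'],2),np.round(s['qpos'],1))
for n in('key_tee_grip','key_pull'):
    for p in env.pinpoint('wrist',n)[:2]:
        uv=p['location'];d=depthpt('wrist',uv,D);print(n,round(p['score'],2),np.round(uv,1),np.round(atz('wrist',uv,Z[n]+7),1),None if d is None else d.round(1))
E
python3 look.py w1
```

```text
2.2 [ 608.5 -157.3  227.8] [1.7999e+02 6.0000e-02 6.5700e+00] [-15.5  23.2  82.1  -0.   74.7  67.9]
key_tee_grip 0.78 [290.6 184.6] [ 621.5 -121.8  112. ] [ 621.5 -121.8  111.8]
key_pull 0.78 [359.4 235.1] [ 575.9 -197.6  110. ] [ 575.8 -197.6  109.5]
```

View pics/w1.png

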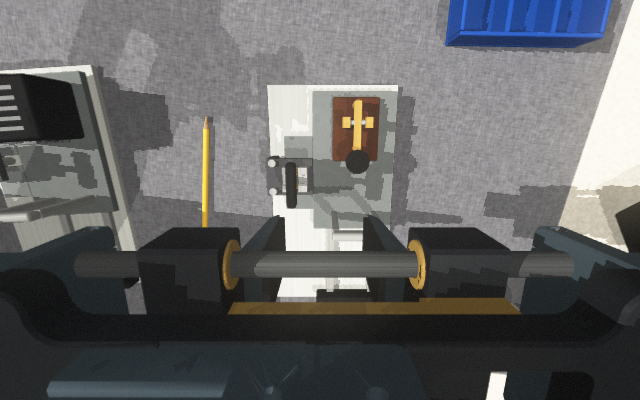

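The wrist view shows the T bar at (291,185) upright in the picture, so the tool is aligned with the slide (yaw ≈6.5°). Heights check out at 112 mm and 110 mm for the tops.

{"method": "arm_command", "body": {"motion": [{"offset":[0.0165,-0.0336,0],"spin":0},{"offset":[0,0,0.04],"spin":0},{"offset":[0,0,0.03],"spin":0},{"offset":[0,0,0.03],"spin":0},{"offset":[0,0,0.014],"spin":0}]}}

```text
time_s: 2.92
ee_pos: [620.4, -122.3, 112.6]
ee_rot: [-180.0, 0.1, 6.5]
force: [-0.1, -0.3, -0.5]
gripper_width: 49.6
gripper_force: 0.0
```

{"method": "arm_command", "body": {"motion": [{"offset":[0,0,0.014],"spin":0},{"offset":[0,0,0],"spin":0}]}}

```text
time_s: 3.18
ee_pos: [621.5, -121.7, 99.6]
ee_rot: [-180.0, 0.1, 6.6]
force: [0.1, 0.8, 0.6]
gripper_width: 49.9
gripper_force: 0.0
```

```bash
python3 look.py w2
```

```text
3.225 [ 622.  -121.7  100.3] [ 1.7998e+02 -3.0000e-02  6.5600e+00] [-12.1  29.1  91.7  -0.   59.2  71.3]
key_tee_grip 0.97 [321.7 253.6] [ 623.7 -119.1  112. ] [ 654.7 -116.1  180.3]
```

View pics/w2.png

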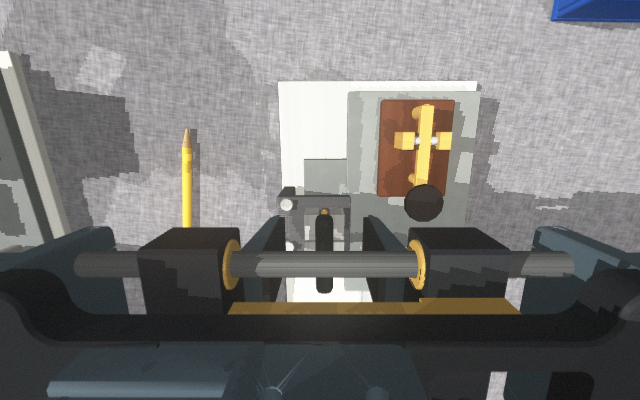

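The T bar (col 324, rows 210–290) stands centred between the open fingers. Closing on it.

{"method": "arm_command", "body": {"motion": [{"offset":[0.001,-0.001,0],"spin":0},{"offset":[0,0,0],"spin":0},{"offset":[0,0,0],"spin":0},{"offset":[0,0,0],"spin":0}], "jaw": 0.0, "newtons": 45}}

```text
time_s: 3.82
ee_pos: [622.7, -120.4, 100.0]
ee_rot: [180.0, -0.0, 6.6]
force: [-0.1, 0.6, 0.7]
gripper_width: 12.7
gripper_force: 0.0
```

{"method": "arm_command", "body": {"motion": [{"offset":[0,0,0],"spin":0},{"offset":[0,0,0],"spin":0}]}}

```text
time_s: 4.08
ee_pos: [622.8, -121.1, 100.0]
ee_rot: [179.9, -0.0, 6.6]
force: [-0.1, -3.1, -0.3]
gripper_width: 9.4
gripper_force: 45.0
```

Gripped with 45 N, small side force. Lifting 24 mm.

{"method": "arm_command", "body": {"motion": [{"offset":[0,0,-0.006],"spin":0},{"offset":[0,0,-0.006],"spin":0},{"offset":[0,0,-0.006],"spin":0},{"offset":[0,0,-0.006],"spin":0},{"offset":[0,0,0],"spin":0}]}}

```text
time_s: 4.7
ee_pos: [622.6, -120.9, 122.9]
ee_rot: [180.0, 0.1, 6.6]
force: [3.7, -5.4, -10.8]
gripper_width: 9.8
gripper_force: 45.0
```

Wrist force −10.8 N matches the spring at 24 mm lift. Turning a quarter turn anticlockwise.

{"method": "arm_command", "body": {"motion": [{"offset":[0,0,0],"spin":-0.157},{"offset":[0,0,0],"spin":-0.157},{"offset":[0,0,0],"spin":-0.157},{"offset":[0,0,0],"spin":-0.157},{"offset":[0,0,0],"spin":-0.157}]}}

```text
time_s: 5.32
ee_pos: [621.9, -120.1, 122.2]
ee_rot: [-179.8, 0.1, 51.8]
force: [2.2, -2.0, -10.5]
gripper_width: 9.7
gripper_force: 45.0
```

{"method": "arm_command", "body": {"motion": [{"offset":[0,0,0],"spin":-0.157},{"offset":[0,0,0],"spin":-0.157},{"offset":[0,0,0],"spin":-0.157},{"offset":[0,0,0],"spin":-0.157},{"offset":[0,0,0],"spin":-0.157}]}}

```text
time_s: 5.95
ee_pos: [620.9, -120.0, 121.8]
ee_rot: [-179.7, -0.1, 96.8]
force: [0.6, -3.0, -11.1]
gripper_width: 9.8
gripper_force: 45.0
```

{"method": "arm_command", "body": {"motion": [{"offset":[0,0,0],"spin":0},{"offset":[0,0,0],"spin":0}]}}

```text
time_s: 6.2
ee_pos: [621.1, -120.0, 122.6]
ee_rot: [-179.8, -0.1, 96.4]
force: [-1.7, -2.2, -10.8]
gripper_width: 9.9
gripper_force: 45.0
```

Now lower into the notch (13 mm lift, i.e. TCP z ≈ 112–113) and watch the spring load vanish.

{"method": "arm_command", "body": {"motion": [{"offset":[0,0,0.005],"spin":0},{"offset":[0,0,0.004],"spin":0},{"offset":[0,0,0.002],"spin":0},{"offset":[0,0,0],"spin":0}]}}

```text
time_s: 6.7
ee_pos: [621.5, -120.1, 113.0]
ee_rot: [-179.8, -0.1, 96.5]
force: [-6.0, -0.5, -7.0]
gripper_width: 9.6
gripper_force: 45.0
```

{"method": "arm_command", "body": {"motion": [{"offset":[0,0,0.001],"spin":0},{"offset":[0,0,0.001],"spin":0},{"offset":[0,0,0],"spin":0}]}}

```text
time_s: 7.08
ee_pos: [621.6, -120.1, 112.8]
ee_rot: [-179.9, -0.0, 96.5]
force: [-7.5, -1.0, 0.1]
gripper_width: 9.5
gripper_force: 45.0
```

The pin rests in the notch (z stopped at 112.8, load gone). Release and rise.

{"method": "arm_command", "body": {"motion": [{"offset":[0,0,0],"spin":0},{"offset":[0,0,0],"spin":0},{"offset":[0,0,0],"spin":0},{"offset":[0,0,0],"spin":0}], "jaw": 0.05}}

```text
time_s: 7.58
ee_pos: [623.5, -120.4, 111.6]
ee_rot: [179.9, 0.0, 96.5]
force: [0.1, 0.2, -0.5]
gripper_width: 46.7
gripper_force: 0.0
```

{"method": "arm_command", "body": {"motion": [{"offset":[0,0,-0.03],"spin":0},{"offset":[0,0,-0.04],"spin":0},{"offset":[0,0,-0.04],"spin":0},{"offset":[-0.03,0.02,0],"spin":0},{"offset":[0,0,0],"spin":0}]}}

```text
time_s: 8.2
ee_pos: [647.3, -149.3, 221.2]
ee_rot: [179.9, 0.1, 96.4]
force: [-0.6, 0.6, -0.7]
gripper_width: 50.0
gripper_force: 0.0
```

```bash
python3 look.py w3
```

```text
8.25 [ 646.2 -148.3  220.6] [-1.7999e+02 -2.0000e-02  9.6470e+01] [-13.9  26.6  77.7   0.   75.8 -20.4]
key_pull 0.65 [248.5 238.4] [ 572.6 -190.8  110. ] [ 572.4 -191.1  109.3]
```

View pics/w3.png

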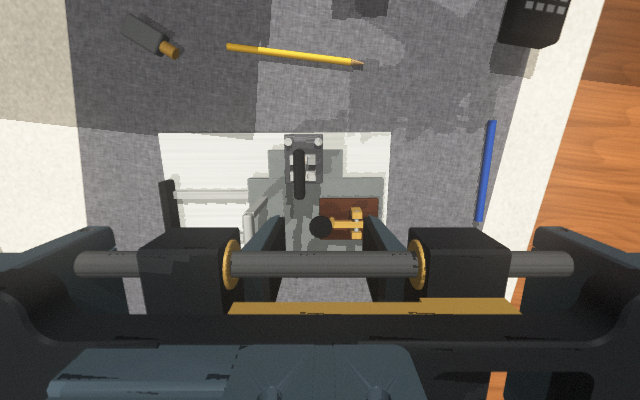

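The T bar (299,173) now lies across the block — a clean quarter turn. The handle bar is at about (249,225), partly under the finger. Moving over it.

{"method": "arm_command", "body": {"motion": [{"offset":[-0.021,-0.038,0],"spin":0},{"offset":[-0.0205,-0.0375,0],"spin":0},{"offset":[0,0,0.035],"spin":0},{"offset":[0,0,0.03],"spin":0},{"offset":[0,0,0],"spin":0}]}}

```text
time_s: 8.98
ee_pos: [573.6, -196.6, 153.6]
ee_rot: [-179.7, -0.2, 96.6]
force: [0.3, -0.7, 0.9]
gripper_width: 49.8
gripper_force: 0.0
```

```bash
python3 look.py w4; python3 - <<'E'
from h import *
im,D=env.grab_frame('top')
for n in ('key_tee_grip','key_pull'):
    for p in env.pinpoint('top',n)[:1]: print(n,p['score'],p['location'],depthpt('top',p['location'],D).round(1))
E
```

```text
9.025 [ 575.  -197.   155.5] [-1.7989e+02 -6.0000e-02  9.6560e+01] [-20.   24.3  91.3   0.   64.6 -26.6]
key_tee_grip 0.86 [407.5 133.4] [ 625.6 -122.2  112. ] [ 621.  -122.7  127.7]
key_pull 0.6 [324.3 223.5] [ 576.2 -195.6  110. ] [ 576.  -194.6  113.1]
key_tee_grip 0.48 [371.0, 189.5] [ 621.5 -108.9  124.8]
key_pull 0.6 [410.6, 211.4] [ 557.7 -167.5  240.4]
```

View pics/w4.png

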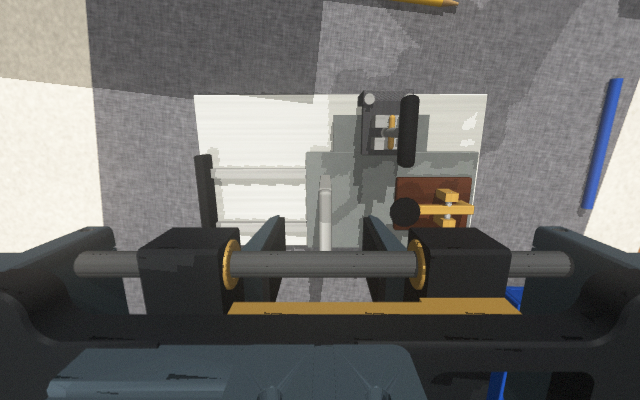

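T bar top stands at ~125 mm (13 mm up, parked); the handle bar (324,215) is centred between the fingers. Descending.

{"method": "arm_command", "body": {"motion": [{"offset":[0,0,0.025],"spin":0},{"offset":[0,0,0.02],"spin":0},{"offset":[0,0,0.011],"spin":0},{"offset":[0,0,0],"spin":0}]}}

```text
time_s: 9.78
ee_pos: [575.6, -197.7, 99.8]
ee_rot: [-180.0, -0.0, 96.5]
force: [-0.5, -0.3, -0.1]
gripper_width: 50.2
gripper_force: 0.0
```

{"method": "arm_command", "body": {"motion": [{"offset":[0,0.001,0],"spin":0},{"offset":[0,0,0],"spin":0},{"offset":[0,0,0],"spin":0},{"offset":[0,0,0],"spin":0},{"offset":[0,0,0],"spin":0}], "jaw": 0.0, "newtons": 30}}

```text
time_s: 10.4
ee_pos: [576.1, -197.7, 100.1]
ee_rot: [-179.9, 0.0, 96.6]
force: [-1.9, -0.6, 1.6]
gripper_width: 9.8
gripper_force: 30.0
```

Gripped. Pull along −tool y in small steps.

{"method": "arm_command", "body": {"motion": [{"offset":[0,-0.006,0],"spin":0},{"offset":[0,-0.01,0],"spin":0},{"offset":[0,-0.01,0],"spin":0},{"offset":[0,-0.01,0],"spin":0},{"offset":[0,-0.01,0],"spin":0}]}}

```text
time_s: 11.02
ee_pos: [530.4, -203.1, 100.1]
ee_rot: [180.0, 0.0, 96.5]
force: [3.1, 0.3, -0.0]
gripper_width: 9.8
gripper_force: 30.0
```

{"method": "arm_command", "body": {"motion": [{"offset":[0,-0.01,0],"spin":0},{"offset":[0,-0.01,0],"spin":0},{"offset":[0,-0.01,0],"spin":0},{"offset":[0,-0.01,0],"spin":0},{"offset":[0,-0.005,0],"spin":0}]}}

```text
time_s: 11.65
ee_pos: [485.6, -208.3, 100.1]
ee_rot: [-180.0, 0.0, 96.5]
force: [3.1, -0.3, 0.8]
gripper_width: 9.9
gripper_force: 30.0
```

{"method": "arm_command", "body": {"motion": [{"offset":[0,-0.003,0],"spin":0},{"offset":[0,-0.003,0],"spin":0},{"offset":[0,-0.002,0],"spin":0},{"offset":[0,-0.002,0],"spin":0},{"offset":[0,0,0],"spin":0}]}}

```text
time_s: 12.28
ee_pos: [476.2, -209.3, 100.1]
ee_rot: [-180.0, 0.0, 96.5]
force: [1.8, -2.7, 2.7]
gripper_width: 9.9
gripper_force: 30.0
```

{"method": "arm_command", "body": {"motion": [{"offset":[0,-0.001,0],"spin":0},{"offset":[0,-0.001,0],"spin":0},{"offset":[0,0,0],"spin":0}]}}

```text
time_s: 12.65
ee_pos: [475.2, -209.5, 100.1]
ee_rot: [179.9, 0.0, 96.5]
force: [4.3, -2.5, 0.9]
gripper_width: 9.7
gripper_force: 30.0
```

{"method": "arm_command", "body": {"motion": [{"offset":[0,-0.0015,0],"spin":0},{"offset":[0,-0.0015,0],"spin":0},{"offset":[0,0,0],"spin":0}]}}

```text
time_s: 13.02
ee_pos: [475.2, -209.5, 100.1]
ee_rot: [179.5, 0.1, 96.5]
force: [12.7, -0.0, -5.0]
gripper_width: 9.7
gripper_force: 30.0
```

Position stuck and force up to 12.7 N: at the front stop. Ease the pull, release and rise.

{"method": "arm_command", "body": {"motion": [{"offset":[0,0.0025,0],"spin":0},{"offset":[0,0,0],"spin":0}]}}

```text
time_s: 13.28
ee_pos: [475.2, -209.5, 100.1]
ee_rot: [179.9, 0.0, 96.5]
force: [5.5, -2.1, 0.3]
gripper_width: 9.6
gripper_force: 30.0
```

{"method": "arm_command", "body": {"motion": [{"offset":[0,0,0],"spin":0},{"offset":[0,0,0],"spin":0},{"offset":[0,0,0],"spin":0},{"offset":[0,0,0],"spin":0}], "jaw": 0.05}}

```text
time_s: 13.78
ee_pos: [473.4, -209.1, 99.8]
ee_rot: [-179.9, -0.0, 96.5]
force: [0.3, 0.3, 0.0]
gripper_width: 46.9
gripper_force: 0.0
```

{"method": "arm_command", "body": {"motion": [{"offset":[0,0,-0.03],"spin":0},{"offset":[0,0,-0.04],"spin":0},{"offset":[0,0,-0.05],"spin":0},{"offset":[-0.05,0,0],"spin":0},{"offset":[-0.05,0,0],"spin":0}]}}

```text
time_s: 14.4
ee_pos: [485.6, -309.5, 221.2]
ee_rot: [179.9, 0.1, 96.6]
force: [0.6, -0.8, 1.4]
gripper_width: 50.1
gripper_force: 0.0
```

```bash
python3 look.py w5; python3 - <<'E'
from h import *
im,D=env.grab_frame('top');cv2.imwrite('pics/top5c.png',cv2.resize(im[130:330,180:480],None,fx=2.6,fy=2.6,interpolation=2))
for n in ('key_tee_grip','key_pull'):
    for p in env.pinpoint('top',n)[:1]: print(n,p['score'],p['location'],depthpt('top',p['location'],D).round(1))
E
```

```text
14.45 [ 486.1 -315.9  220.2] [179.92   0.39  96.43] [-34.   18.9  90.   -0.3  70.9 -40.4]
key_tee_grip 0.61 [512.9   3. ] [ 620.9 -123.6  112. ] [ 616.5 -127.2  120. ]
key_pull 0.61 [323.2  97.9] [ 472.7 -211.4  110. ] [ 472.7 -211.2  108.5]
key_tee_grip 0.48 [375.9, 189.6] [ 621.6 -119.3  124.8]
key_pull 0.8 [416.1, 261.1] [ 473.5 -207.   108.8]
```

View pics/top5c.png

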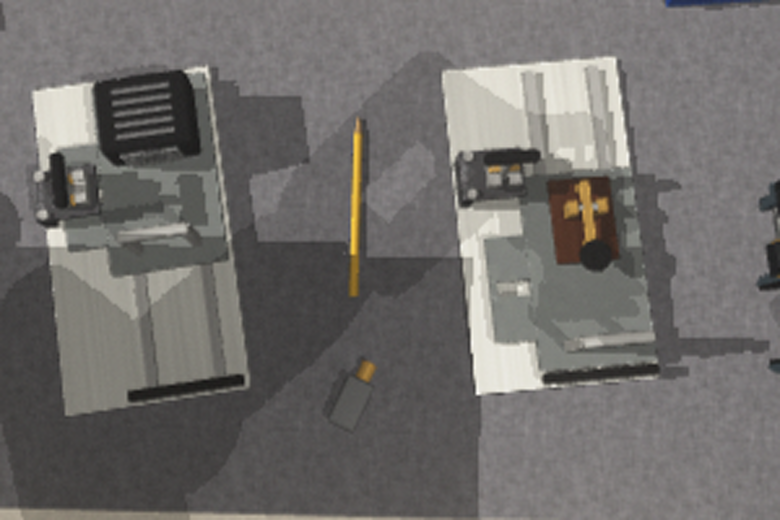

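View pics/w5.png

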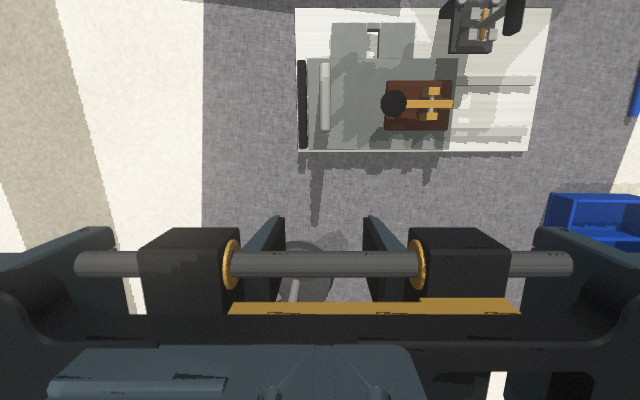

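The views show the sled against its black front stop, the T bar across the block and raised (top at 125 mm), and the speaker's slide unchanged. The gripper is clear of everything.

```bash
python3 -c "
from h import *
print(env.job_done())"
```

```text
the job is handed in; nothing more can be done
None
```

The key's pin is parked up in its notch after a quarter turn, its sled is pulled forward to the end of its slide, the speaker's sled and pin are untouched, and the job was handed in at about 14.5 s.

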